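# Level the counter riser

## Task

Pick up the red spirit level, set it down gently lengthwise on the dark inlay of the wooden riser and let go of it; then turn the black knob of the riser's levelling foot until the bubble stands fully between the two black lines. Then push down on the level with a light, steady push of about 10 N and finish while still pressing it, with the bubble still between the lines; do not disturb the butter dish, the juicer or the shaker.

Things in the scene. Friction and masses are not known exactly. Their poses are not given: they have to be found in the camera images.
- level_c (a point): Centre (22 mm over its underside) of the loose spirit level: red bar with black ends, 160 mm long (x), 26 mm wide (y), 44 mm tall (z up), 0.24 kg, lying flat on the counter. In the middle of its top a green vial, 68 mm long, with a pale bubble and two black lines 20 mm apart. Its top is one flat stiff face, over the vial too: press it anywhere; pressed at its middle it stays flattest
- bubble (a joint): Bubble of the level: distance in m of the bubble's centre from the vial's middle, along the level's x axis, stops at -0.022 and +0.022. The bubble is 14 mm long, so it is fully between the lines when within 3 mm of 0. It goes to the higher end, 8 mm per degree (0.458 m per rad) of tilt, and settles in about 0.7 s
- deck_pad (a point): Centre of the dark inlay (200 mm along x, 60 mm along y, flush) on the riser's wooden deck, 360 x 120 x 14 mm, top about 80 mm over the counter; z is normal to it. Two plain feet under the -x end, on whose line, 120 mm along -x from here, the deck pivots; the levelling foot carries it 180 mm along +x from here. At the start the foot end (+x) is 1 to 2.2 degrees low. The riser does not slide
- knob_grip (a point): Centre, half-way up, of the levelling foot's round black knob: 40 mm diameter, 32 mm tall, axis upright; it stays at 107 mm over the counter. Grip it from any side; 11 mm free under it when the deck is level. Clockwise seen from above raises the foot end of the deck, 25 mm a turn (0.0133 rad of tilt per rad). Stiff (0.15 N m), stays where left, 0.4 turns to spare past level
- butter_dish: Glass butter dish with lid, bystander, 170 x 100 x 71 mm, origin at the centre of its underside
- juicer: Yellow plastic citrus juicer, bystander, 120 mm diameter with a short tab, 79 mm tall, origin at the centre of its underside
- shaker: Steel shaker with flip-top lid, bystander, 64 mm diameter, 121 mm tall, origin at the centre of its underside
There are look-alikes about, which are no part of the job. Several things look just like the part that bears level_c: the one meant starts farthest from the robot's base.

How it is judged (in metres and radians):
On the way, in this order (a step that is already met when the one before it is completed fails the run):
1. the level lies lengthwise on the inlay, flat and let go of (horizontal distance between level_c and deck_pad below 0.035 m and angle between the x axis of level_c and the x axis of deck_pad, either way round below 0.2 rad and angle between the z axis of level_c and the z axis of deck_pad, either way round below 0.03 rad and contact force between level and deck above 0.5 N and contact force between the fingers and level below 0.1 N and linear speed of level below 0.02 m/s), for 0.6 s.
2. the foot has been turned until the bubble stands between the lines, with the level lying freely (value of joint bubble between -0.003 and 0.003 m and angle between deck_pad's own z axis and vertical below 0.009 rad and contact force between level and deck above 0.5 N and contact force between the fingers and level below 0.1 N), for 0.4 s.
At the end, for the whole second after the job is handed in: Level flat and lengthwise (0.2 rad) on the inlay, centre within 35 mm of the inlay's centre; bubble within 3 mm of the vial's middle, deck within 0.009 rad of level; the fingers still press the level, which bears on the deck with 5.5 to 25 N (its 2 N weight included) (horizontal distance between level_c and deck_pad below 0.035 m and angle between the x axis of level_c and the x axis of deck_pad, either way round below 0.2 rad and angle between the z axis of level_c and the z axis of deck_pad, either way round below 0.03 rad and value of joint bubble between -0.003 and 0.003 m and angle between deck_pad's own z axis and vertical below 0.009 rad and contact force between level and deck between 5.5 and 25 N and contact force between the fingers and level above 2 N); the arm keeps its last pose, push and grip.
It fails at once if the level is slammed or pressed hard on the riser (over 45 N) (contact force between level and deck above 45 N).
It fails at once if a bystander is disturbed (distance of any of butter_dish, juicer, shaker from where it was at the start of the episode above 0.015 m or angle between any of shaker, juicer, butter_dish's own z axis and vertical above 0.3 rad).
It also fails if it takes over 72 s, if anything falls off the work surface, if the arm or the gripper's body presses on something with over 40 N, if the wrist force passes 120 N, or if a joint passes its speed limit or range.

## Robot

A 6-joint arm with a two-finger parallel gripper is mounted at the origin on the work surface. World frame = base frame: x ahead of the robot, y to its left, z up, the work surface at z = 0. Lengths are in mm, angles in rad, forces in N, time in s.
With the tool pointing down it reaches from about 250 to 800 mm from the base axis. Payload 3.9 kg.
Tool frame: the origin (TCP) lies between the finger pads; the fingertips stand arm.tcp_to_tips ahead of it and the grasp point (between the pads) lies 5 mm behind it (arm.tcp_to_tips is the distance from the TCP to the fingertips, in mm); z points along the fingers, y is the direction in which the jaws open and shut (so a half turn about z gives the same grasp; the last joint's range is limited). The gripper opens to 85 mm and grips with 20 to 120 N. Pads are 22 mm wide; open, the fingers measure 114 mm over their backs; the gripper's body (76 mm by 85 mm) begins 54 mm behind the grasp point. The pads swing forward as they close: fully open they stand 13 mm farther back than shut.
Start: joints at [-1.181, 0.26, -0.138, 1.173, 0, 1.571], TCP at [199.496, -485.609, 245.304] pointing down, gripper open.
Joint ranges: [-2.78, 2.78], [-0.83, 1.72], [-1.28, 1.37], [-1.9, 2.12], [-1.57, 1.48], [-3.14, 3.14]. Speed limits (rad/s): [2.57, 2.57, 3.14, 3.14, 3.14, 3.14].

## Interface

Orientations are given as a unit quaternion [w, x, y, z].
In Python, from workcell import arm, vision, workorder gives the robot as it stands.
- The arm moves only by the tool move_arm, never from a script. Its argument "rows" is a list of rows, each a list of 3 entries, a list of its own where there are three numbers: the turn, a rotation vector about the tool's x, y, z in degrees, then the shift along the tool's x, y, z in m, then the closure in counts, from 0 (fully open) to 255 (shut). In form: [[[ax, ay, az], [x, y, z], gripper], ...]. A call has 1 to 20 rows; each row is the pose to reach, as a shift and turn from the pose commanded when the call began, along the tool's axes at that moment; what a row does not reach only later rows make up. A row lasts 1/12 s, in which the tool goes at most 41.7 mm and 7.16 degrees, less where a joint would pass 70% of its speed; a pose out of reach is approached as far as the arm can. A call with a gripper value outside its range is refused whole. The fingers move at their own pace and stop on an object; the grip force is fixed at half the most. Time passes only in rows, so rows that repeat a pose let the fingers close. It gives the time, the measured TCP pose, the force and the opening at its end, in the units of the state.
- arm.get_obs(): the state, without advancing time (a new reading comes with each control period).
- vision.grab_frame(name): name is "scene" or "top" or "wrist"; returns the picture (400x640x3 uint8, red, green, blue); there is no depth.
- vision.calibration(name): a dict with "fovy" (degrees; the focal length in pixels is half the picture's height over the tangent of half this angle, whatever the lens; pixels are square), "cx", "cy" (the principal point, pixels), "view" (4x4, takes a point from world to camera coordinates). Camera axes: x right, y down, z forward; pixel columns grow to the right and rows downward; lengths in mm; the calibration is good to about 2 mm. A picture is of the moment at which its call begins: read the wrist's pose just before it. calibration takes no time and is no camera call; for the wrist camera it gives the pose at the moment of the call.
- workorder.hand_in(): hands the job in, once; it reports no verdict.
The state is a dict: "time": time; "joint_positions": joint angles; "dq": joint speeds; "tau": joint torques, N m; "position": TCP position; "eef_rot": TCP orientation; "contact_force": force on the tool from outside, world axes, zero at the start; "moment": the same for the moment, N m; "finger_gap": finger opening in mm.
Only numpy, scipy, OpenCV 4.12 (cv2) and the standard library are available. Lean on these libraries where they do the work, as an engineer would, in place of code of your own. Each camera call takes 0.05 s, during which the arm holds its last target.

## Working session

There is one attempt and no reset: what is moved stays moved. The work goes in short steps, Python scripts to look and compute and a tool call to move; the robot and the scene stay as the last step left them, time stands still between calls to the robot, and variables do not carry over. Pictures are saved under pics/ and viewed, and the job is handed in when it is done.

Besides the shell and the picture viewer there is one more tool, called in YAML: its name, and indented under it one key for each argument. move_arm: Moves the arm, as the interface text tells. Its arguments: {"type":"object","properties":{"rows":{"type":"array","items":{"type":"array"}}},"required":["rows"]}

```bash
ls -la; mkdir -p pics; python3 - <<'E'
from workcell import arm, vision, workorder
import cv2
print(arm.get_obs()); print(arm.tcp_to_tips)
for n in ("scene","top","wrist"):
    c=vision.calibration(n); print(n,c)
    cv2.imwrite(f"pics/{n}0.png",vision.grab_frame(n)[:,:,::-1])
E
```

```text
total 12
drwxr-xr-x  3 agent agent 4096 Dec  6 15:38 .
drwxr-xr-x 23 root  root  4096 Dec  6 15:38 ..
drwxr-xr-x  2 agent agent 4096 Dec  6 15:38 pics
{'time': 0.0, 'joint_positions': array([-1.18099116e+00,  2.60679849e-01, -1.39390295e-01,  1.17270602e+00,
        1.65355654e-05,  1.57080571e+00]), 'dq': array([-8.69267624e-06,  5.20872482e-04,  7.16234554e-04, -6.89095458e-04,
        8.98870017e-04,  3.71627039e-04]), 'tau': array([ 1.24612783e-03, -4.05675566e+01,  2.53923512e+01,  1.86510530e-02,
        2.31314147e-05, -1.39031459e-05]), 'position': array([ 199.25565726, -484.99755862,  244.45904105]), 'eef_rot': array([-9.72774228e-04,  9.81066970e-01,  1.93666259e-01, -1.83611387e-04]), 'contact_force': array([ 0.30914079, -0.68780779,  0.31099063]), 'moment': array([ 0.00886994, -0.01694463, -0.02309393]), 'finger_gap': 85.54431191442293}
14.0
scene {'fovy': 52.67257929817411, 'cx': 321.70400131704093, 'cy': 197.0248600326957, 'view': array([[ 2.73862189e-01,  9.61751810e-01, -5.74087056e-03,
        -1.58759147e+02],
       [ 7.82843556e-01, -2.26377038e-01, -5.79576918e-0
[... 370 characters left out ...]
63e+00],
       [-9.91688554e-01, -2.89724909e-02, -1.25357118e-01,
         5.26566432e+02],
       [ 1.25835103e-01, -1.53024757e-02, -9.91933143e-01,
         1.17546018e+03],
       [ 0.00000000e+00,  0.00000000e+00,  0.00000000e+00,
         1.00000000e+00]])}
wrist {'fovy': 71.80220690892341, 'cx': 320.7754494200855, 'cy': 196.91979250186668, 'view': array([[ 3.80176204e-01, -9.24908845e-01, -3.11166181e-03,
        -5.24851798e+02],
       [-8.84816117e-01, -3.64672146e-01,  2.90025284e-01,
        -3.74951345e+01],
       [-2.69381686e-01, -1.07507463e-01, -9.57013925e-01,
         3.79445821e+02],
       [ 0.00000000e+00,  0.00000000e+00,  0.00000000e+00,
         1.00000000e+00]])}
```

View pics/scene0.png

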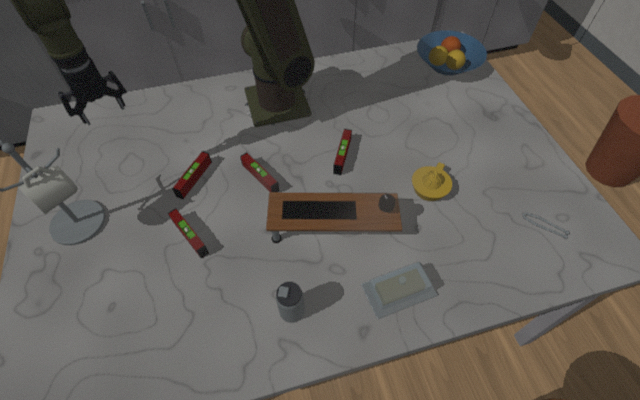

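View pics/top0.png

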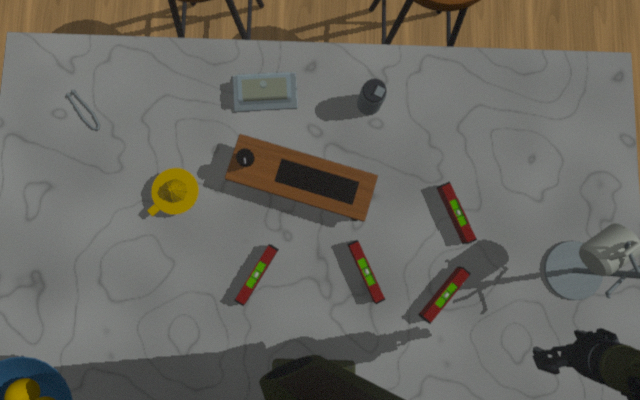

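View pics/wrist0.png

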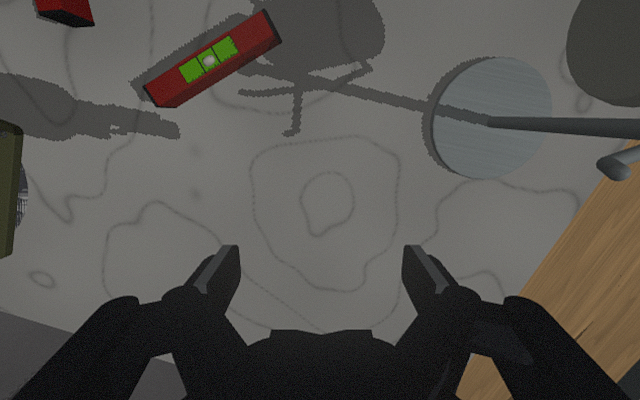

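```bash
cat > h.py <<'E'
import numpy as np, cv2
from workcell import arm, vision, workorder
from scipy.spatial.transform import Rotation as R
from scipy.optimize import least_squares
def K(c):
    f=200/np.tan(np.radians(c["fovy"])/2); return f,c["cx"],c["cy"]
def proj(c,P):
    P=np.atleast_2d(P); V=np.array(c["view"]); q=P@V[:3,:3].T+V[:3,3]; f,cx,cy=K(c)
    return np.c_[f*q[:,0]/q[:,2]+cx, f*q[:,1]/q[:,2]+cy]
def ray(c,uv):
    V=np.array(c["view"]); f,cx,cy=K(c); uv=np.atleast_2d(uv).astype(float)
    d=np.c_[(uv[:,0]-cx)/f,(uv[:,1]-cy)/f,np.ones(len(uv))]@V[:3,:3]
    o=-V[:3,:3].T@V[:3,3]; return o,d
def onz(c,uv,z):
    o,d=ray(c,uv); return o+d*((z-o[2])/d[:,2])[:,None]
def tcp():
    o=arm.get_obs(); q=o["eef_rot"]; return np.array(o["position"]),R.from_quat([q[1],q[2],q[3],q[0]]),o
E
python3 - <<'E'
from h import *
for n,pts in (("top",[(257,275),(366,272),(458,213),(445,294)]),("scene",[(343,151),(259,172),(188,233),(193,174)])):
    P=onz(vision.calibration(n),pts,40); print(n,P.round(0).tolist(),np.hypot(P[:,0],P[:,1]).round())
for n in("top","scene"):
    im=cv2.imread(f"pics/{n}0.png")
    for nm,b in (({"top":[("deck",(200,120,400,230)),("lev",(380,160,500,340))],"scene":[("deck",(250,170,420,260)),("lev",(150,140,290,270))]})[n]):
        x0,y0,x1,y1=b; c=im[y0:y1,x0:x1]; s=min(800/(x1-x0),600/(y1-y0)); s=int(s)
        cv2.imwrite(f"pics/{n}_{nm}.png",cv2.resize(c,None,fx=s,fy=s,interpolation=cv2.INTER_CUBIC)); print(n,nm,s)
E
```

```text
top [[308.0, 144.0, 40.0], [322.0, -125.0, 40.0], [475.0, -356.0, 40.0], [274.0, -321.0, 40.0]] [340. 346. 593. 422.]
scene [[324.0, 142.0, 40.0], [334.0, -127.0, 40.0], [490.0, -352.0, 40.0], [286.0, -319.0, 40.0]] [354. 357. 603. 429.]
top deck 4
top lev 3
scene deck 4
scene lev 4
```

View pics/top_deck.png

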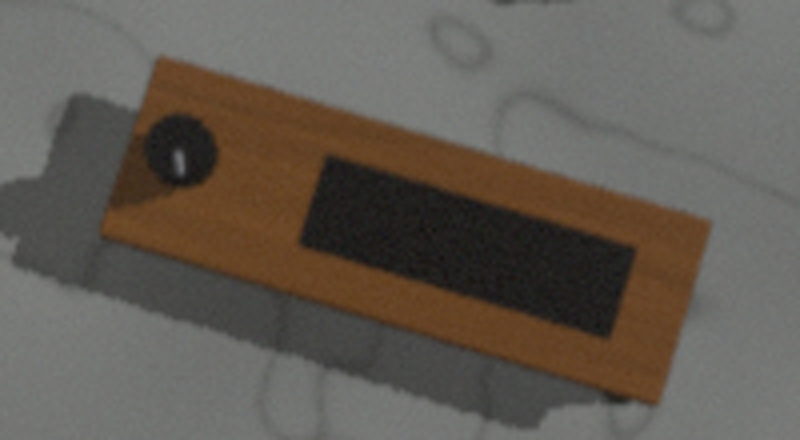

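View pics/scene_deck.png

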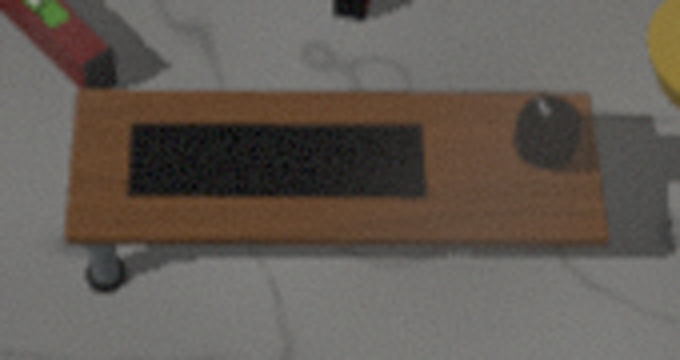

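View pics/top_lev.png

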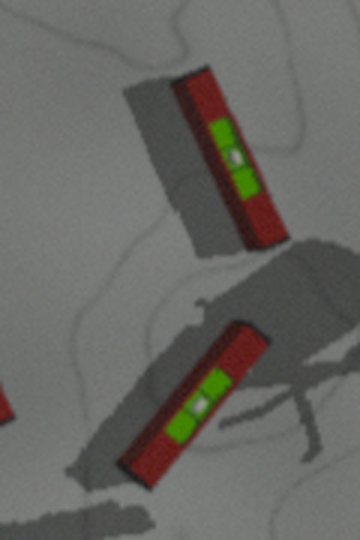

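View pics/scene_lev.png

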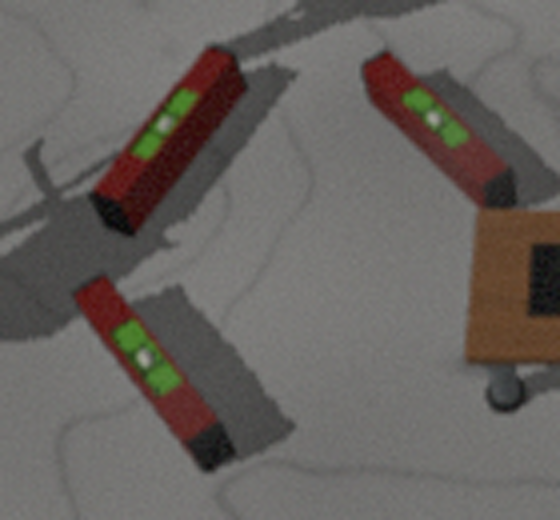

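```bash
python3 - <<'E'
from h import *
box={"top":{"lev":(425,170,490,250),"pad":(270,150,365,212),"knob":(228,143,260,172)},"scene":{"lev":(160,205,215,260),"pad":(272,195,365,225),"knob":(375,188,398,214)}}
for n in("top","scene"):
    c=vision.calibration(n); im=cv2.imread(f"pics/{n}0.png"); hsv=cv2.cvtColor(cv2.GaussianBlur(im,(3,3),0),cv2.COLOR_BGR2HSV).astype(int)
    H,S,V=hsv[...,0],hsv[...,1],hsv[...,2]
    print(n,"cam",(-c["view"][:3,:3].T@c["view"][:3,3]).round())
    for k,b in box[n].items():
        x0,y0,x1,y1=b; m=np.zeros(V.shape,bool); m[y0:y1,x0:x1]=True
        m&= ((H>40)&(H<80)&(S>90)&(V>80)) if k=="lev" else (V<60)
        lab=cv2.connectedComponentsWithStats(m.astype(np.uint8))
        if k!="lev":
            i=1+np.argmax(lab[2][1:,4]); m=lab[1]==i
        cnt=max(cv2.findContours(m.astype(np.uint8),cv2.RETR_EXTERNAL,cv2.CHAIN_APPROX_NONE)[0],key=len)
        z={"lev":44,"pad":80,"knob":123}[k]
        ys,xs=np.nonzero(m); 
        if k!="lev":
            mm=np.zeros(V.shape,np.uint8); cv2.drawContours(mm,[cnt],-1,1,-1); ys,xs=np.nonzero(mm)
        P=onz(c,np.c_[xs,ys],z)[:,:2]; r=cv2.minAreaRect(P.astype(np.float32)); box2=cv2.boxPoints(r)
        w,v=np.linalg.eigh(np.cov(P.T)); d=v[:,1]
        print(n,k,len(xs),"px",xs.mean().round(1),ys.mean().round(1),"cent",P.mean(0).round(1),"rect",np.round(r[0],1),np.round(r[1],1),"ang",np.degrees(np.arctan2(d[1],d[0])).round(2), "std->len",np.sqrt(12*w).round(1))
E
```

```text
top cam [ 374.   29. 1232.]
top lev 139 px 458.1 212.3 cent [ 476.6 -354.5] rect [ 476.9 -354.5] [63.6 15. ] ang -155.17 std->len [15.4 67.1]
top pad 1886 px 316.4 181.2 cent [539.7   4.7] rect [540.    4.6] [197.4  58.1] ang 74.62 std->len [ 57.6 197.3]
top knob 264 px 244.2 157.5 cent [585.  177.3] rect [584.5 177.2] [40.7 41.9] ang 51.07 std->len [37.5 38.2]
scene cam [1126. -150.  989.]
scene lev 91 px 186.2 228.9 cent [ 478.2 -354.7] rect [ 478.1 -355.1] [62.7 15.7] ang -155.34 std->len [16.  69.4]
scene pad 1296 px 318.4 209.6 cent [540.8   2.3] rect [540.3   3.1] [196.4  55.2] ang 73.36 std->len [ 57.7 195.5]
scene knob 169 px 386.8 203.6 cent [599.8 170.9] rect [596.9 171.9] [35.9 49.6] ang 142.88 std->len [33.9 42.2]
```

```bash
python3 - <<'E'
from h import *
ct,cs=vision.calibration("top"),vision.calibration("scene")
def tri(a,b):
    o1,d1=ray(ct,a);o2,d2=ray(cs,b);d1=d1[0]/np.linalg.norm(d1);d2=d2[0]/np.linalg.norm(d2)
    s=np.linalg.lstsq(np.c_[d1,-d2],o2-o1,rcond=None)[0]
    p,q=o1+s[0]*d1,o2+s[1]*d2;return ((p+q)/2).round(),np.linalg.norm(p-q).round(1)
print("lamp head",tri((605,250),(50,188)))
print("lamp base",onz(ct,(572,270),5).round(),onz(cs,(77,222),5).round())
print("dish/juicer/shaker",onz(ct,[(264,92),(175,192),(371,95)],70).round().tolist())
p,r,o=tcp(); print(p.round(1), r.as_matrix().round(3).tolist())
# move to above level
Rm=R.from_quat([0.981067,0.193666,0,0]).as_matrix()
t=np.array([477.5,-354.7,25]); print("tool shift", (Rm.T@(t-p)).round(1))
im=cv2.imread("pics/scene0.png")[120:280,0:240]; cv2.imwrite("pics/lamp.png",cv2.resize(im,None,fx=3,fy=3))
E
```

```text
lamp head (array([ 390., -619.,  214.]), np.float64(6.4))
lamp base [[ 340. -660.    5.]] [[ 341. -663.    5.]]
dish/juicer/shaker [[764.0, 142.0, 70.0], [504.0, 349.0, 70.0], [765.0, -128.0, 70.0]]
[ 199.3 -485.1  244.6] [[0.925, 0.38, -0.001], [0.38, -0.925, 0.001], [-0.0, -0.002, -1.0]]
tool shift [306.9 -15.  219.6]
```

View pics/lamp.png

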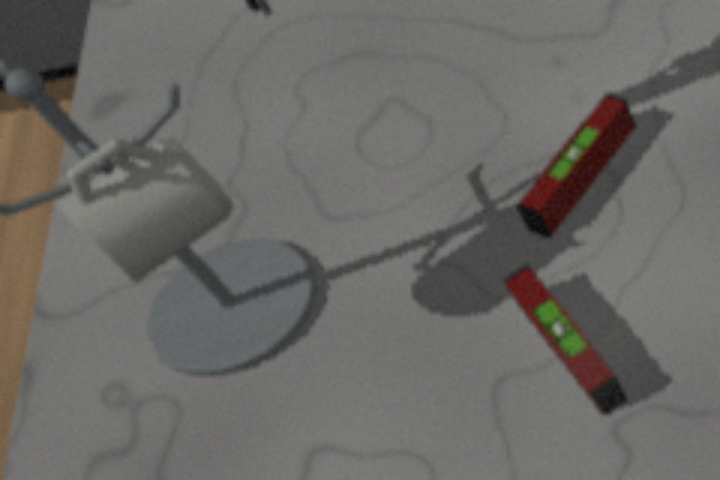

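Four red levels look alike, in top-image pixels: (257,275), (366,272), (445,294) and (458,213). They are 340, 346, 422 and 593 mm from the base. I choose the one at (458,213), which is farthest; the crop shows a red bar with black ends and a green vial there.

move_arm:
  rows:
    - [[0,0,-0.3],[0.02,-0.001,0.006],0]
    - [[0,0,-0.6],[0.05,-0.002,0.017],0]
    - [[0,0,-1],[0.085,-0.004,0.029],0]
    - [[0,0,-1.2],[0.12,-0.006,0.041],0]
    - [[0,0,-1.5],[0.155,-0.008,0.053],0]
    - [[0,0,-1.8],[0.19,-0.009,0.065],0]
    - [[0,0,-2],[0.225,-0.011,0.077],0]
    - [[0,0,-2.2],[0.255,-0.012,0.087],0]
    - [[0,0,-2.5],[0.28,-0.014,0.095],0]
    - [[0,0,-2.5],[0.297,-0.015,0.1],0]
    - [[0,0,-2.5],[0.307,-0.015,0.104],0]
    - [[0,0,-2.5],[0.307,-0.015,0.104],0]
    - [[0,0,-2.5],[0.307,-0.015,0.104],0]

```text
time: 1.23
position: [477.3, -355.0, 140.9]
eef_rot: [-0.0, 0.977, 0.215, -0.001]
contact_force: [0.6, -0.1, -0.6]
finger_gap: 85.2
```

```bash
python3 - <<'E'
from h import *
p,r,o=tcp(); c=vision.calibration("wrist"); im=vision.grab_frame("wrist")[:,:,::-1].copy()
cv2.imwrite("pics/w1.png",im)
print(p.round(1), r.as_matrix().round(4).tolist(),o["contact_force"].round(2),o["joint_positions"].round(3))
print(proj(c,[[477.5,-354.7,44]]).round(1), proj(c,[p]).round(1))
hsv=cv2.cvtColor(cv2.GaussianBlur(im,(3,3),0),cv2.COLOR_BGR2HSV).astype(int);H,S,V=hsv[...,0],hsv[...,1],hsv[...,2]
m=(H>40)&(H<80)&(S>90)&(V>60); lab=cv2.connectedComponentsWithStats(m.astype(np.uint8)); print(lab[2],lab[3].round(1))
ys,xs=np.nonzero(m);P=onz(c,np.c_[xs,ys],44)[:,:2];w,v=np.linalg.eigh(np.cov(P.T));d=v[:,1]
print(P.mean(0).round(1),cv2.minAreaRect(P.astype(np.float32)),np.degrees(np.arctan2(d[1],d[0])))
E
```

```text
[ 477.3 -355.   140.9] [[0.9074, 0.4204, -0.0014], [0.4204, -0.9074, 0.0002], [-0.0012, -0.0008, -1.0]] [ 0.55 -0.07 -0.55] [-6.390e-01  4.380e-01 -1.500e-01  9.840e-01 -1.000e-03  2.069e+00]
[[319.4 203.3]] [[318.5 262.2]]
[[     0      0    640    400 253665]
 [   309    164     22     74   1459]
 [     0    212     39     66    876]] [[320.5 199.3]
 [319.5 199.8]
 [ 19.  243.6]]
[ 423.2 -268.3] ((404.05499267578125, -241.5778045654297), (66.61967468261719, 297.379638671875), 33.626495361328125) 123.76309928619685
```

View pics/w1.png

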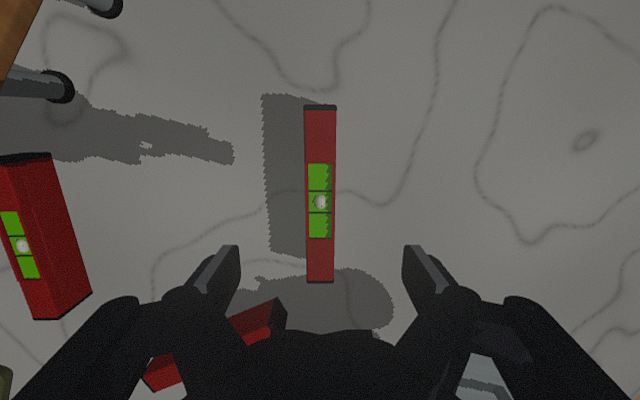

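The image shows the level upright at (320,201), midway between the fingers and aligned with the tool. I'll go down and close.

move_arm:
  rows:
    - [[0,0,0],[0,0,0.01],0]
    - [[0,0,0],[0,0,0.03],0]
    - [[0,0,0],[0,0,0.055],0]
    - [[0,0,0],[0,0,0.08],0]
    - [[0,0,0],[0,0,0.1],0]
    - [[0,0,0],[0,0,0.11],0]
    - [[0,0,0],[0,0,0.115],0]
    - [[0,0,0],[0,0,0.115],0]
    - [[0,0,0],[0,0,0.115],60]
    - [[0,0,0],[0,0,0.115],120]
    - [[0,0,0],[0,0,0.115],180]
    - [[0,0,0],[0,0,0.115],255]
    - [[0,0,0],[0,0,0.115],255]
    - [[0,0,0],[0,0,0.115],255]
    - [[0,0,0],[0,0,0.115],255]
    - [[0,0,0],[0,0,0.115],255]

```text
time: 2.62
position: [478.4, -355.3, 27.3]
eef_rot: [0.001, 0.977, 0.215, 0.001]
contact_force: [-0.5, 1.3, 5.7]
finger_gap: 25.1
```

move_arm:
  rows:
    - [[0,0,0],[0,0,-0.01],255]
    - [[0,0,0],[0,0,-0.035],255]
    - [[0,0,0],[0,0,-0.07],255]
    - [[0,0,0],[0,0,-0.105],255]
    - [[0,0,0],[0,0,-0.135],255]
    - [[0,0,-1],[0.005,-0.007,-0.15],255]
    - [[0,0,-4],[0.018,-0.026,-0.15],255]
    - [[0,0,-8],[0.035,-0.051,-0.15],255]
    - [[0,0,-13],[0.055,-0.08,-0.15],255]
    - [[0,0,-18],[0.075,-0.108,-0.15],255]
    - [[0,0,-23],[0.095,-0.137,-0.15],255]
    - [[0,0,-28],[0.115,-0.166,-0.15],255]
    - [[0,0,-33],[0.135,-0.195,-0.15],255]
    - [[0,0,-38],[0.155,-0.224,-0.15],255]
    - [[0,0,-43],[0.175,-0.253,-0.15],255]
    - [[0,0,-47],[0.19,-0.275,-0.15],255]
    - [[0,0,-49.5],[0.202,-0.292,-0.15],255]
    - [[0,0,-49.5],[0.207,-0.2997,-0.15],255]
    - [[0,0,-49.5],[0.207,-0.2997,-0.15],255]
    - [[0,0,-49.5],[0.207,-0.2997,-0.15],255]

```text
time: 4.28
position: [539.3, 3.6, 176.2]
eef_rot: [0.0, 0.797, 0.604, -0.001]
contact_force: [-0.2, -0.9, -2.0]
finger_gap: 25.1
```

```bash
python3 - <<'E'
from h import *
p,r,o=tcp(); im=vision.grab_frame("wrist")[:,:,::-1].copy()
cv2.imwrite("pics/w2.png",im); cv2.imwrite("pics/t2.png",vision.grab_frame("top")[:,:,::-1])
print(p.round(1), r.as_matrix().round(4).tolist(),o["contact_force"].round(2),o["joint_positions"].round(3),o["finger_gap"])
E
```

```text
[539.3   3.6 176.2] [[0.27, 0.9629, -0.0009], [0.9629, -0.27, -0.001], [-0.0012, -0.0006, -1.0]] [-0.23 -0.9  -2.02] [ 7.000e-03  3.230e-01 -2.340e-01  1.015e+00 -1.000e-03  1.851e+00] 25.053506154696002
```

View pics/w2.png

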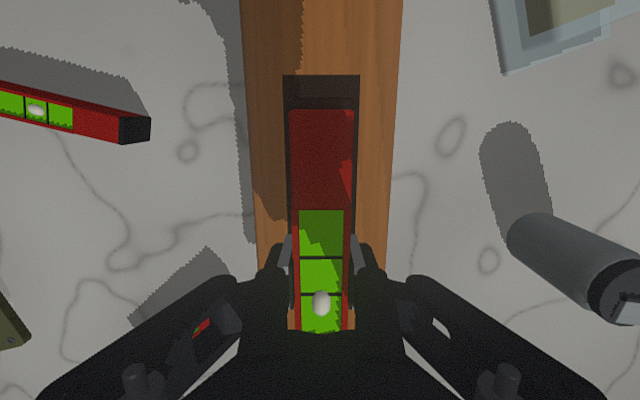

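View pics/t2.png

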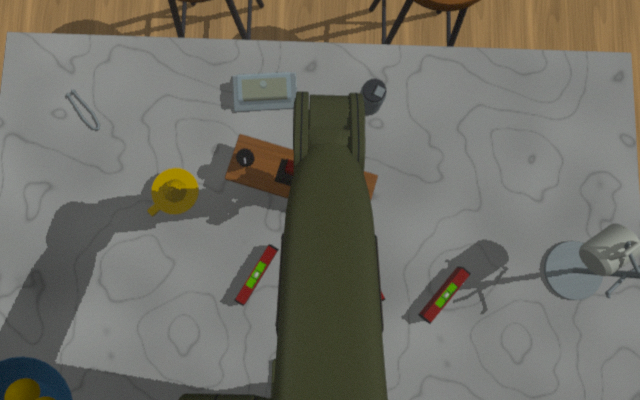

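move_arm:
  rows:
    - [[0,-0.5,0],[0,0,0.01],255]
    - [[0,-1,0],[0,0,0.025],255]
    - [[0,-1.6,0],[0,0,0.04],255]
    - [[0,-1.6,0],[0,0,0.052],255]
    - [[0,-1.6,0],[0,0,0.06],255]
    - [[0,-1.6,0],[0,0,0.063],255]
    - [[0,-1.6,0],[0,0,0.063],255]
    - [[0,-1.6,0],[0,0,0.063],255]
    - [[0,-1.6,0],[0,0,0.063],255]
    - [[0,-1.6,0],[0,0,0.063],255]

```text
time: 5.22
position: [540.5, 3.7, 114.1]
eef_rot: [0.009, 0.797, 0.604, -0.01]
contact_force: [-0.4, 0.6, -2.3]
finger_gap: 25.3
```

```bash
python3 - <<'E'
from h import *
p,r,o=tcp(); cw=vision.calibration("wrist"); im=vision.grab_frame("wrist")[:,:,::-1].copy()
cv2.imwrite("pics/w3.png",im); s=vision.grab_frame("scene")[:,:,::-1]; cv2.imwrite("pics/s3.png",cv2.resize(s[160:260,240:440],None,fx=4,fy=4,interpolation=cv2.INTER_CUBIC))
print(p.round(1), r.as_matrix().round(4).tolist(),o["contact_force"].round(2),o["moment"].round(2),o["finger_gap"])
E
```

```text
[540.5   3.7 114.1] [[0.2702, 0.9628, -0.0058], [0.9624, -0.2702, -0.0269], [-0.0275, 0.0017, -0.9996]] [-0.38  0.59 -2.31] [ 0.01 -0.   -0.01] 25.275288364786825
```

View pics/w3.png

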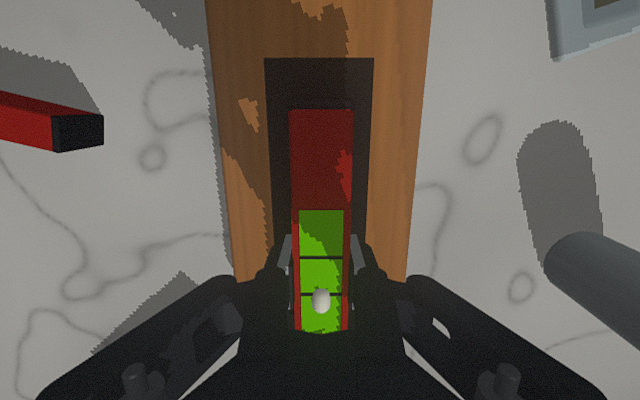

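View pics/s3.png

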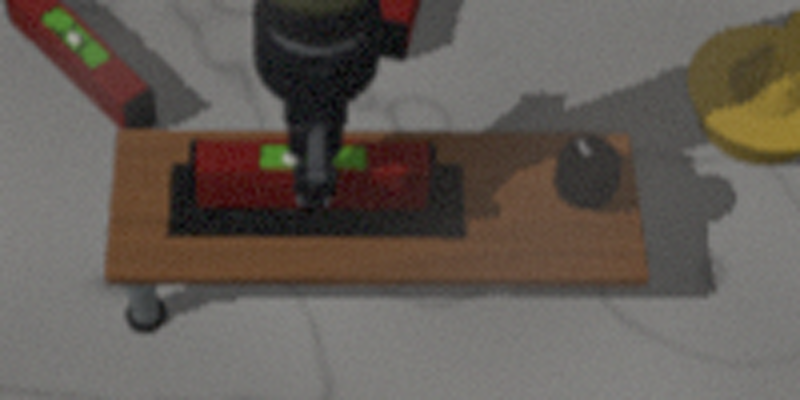

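move_arm:
  rows:
    - [[0,0,0],[0,0,0.003],255]
    - [[0,0,0],[0,0,0.006],255]
    - [[0,0,0],[0,0,0.0075],255]
    - [[0,0,0],[0,0,0.0085],255]
    - [[0,0,0],[0,0,0.0085],255]

```text
time: 5.73
position: [539.4, 3.7, 104.4]
eef_rot: [0.008, 0.797, 0.604, -0.011]
contact_force: [0.0, 0.1, -2.4]
finger_gap: 25.3
```

move_arm:
  rows:
    - [[0,0,0],[0,0,0.0005],255]
    - [[0,0,0],[0,0,0.001],255]
    - [[0,0,0],[0,0,0.001],255]

```text
time: 5.98
position: [539.7, 3.6, 104.2]
eef_rot: [0.008, 0.797, 0.604, -0.011]
contact_force: [-1.6, -0.2, 1.0]
finger_gap: 25.5
```

move_arm:
  rows:
    - [[0,0,0],[0,0,0],140]
    - [[0,0,0],[0,0,0],110]
    - [[0,0,0],[0,0,0],60]
    - [[0,0,0],[0,0,0],0]
    - [[0,0,0],[0,0,0],0]
    - [[0,0,0],[0,0,0],0]
    - [[0,0,0],[0,0,-0.005],0]
    - [[0,0,0],[0,0,-0.02],0]
    - [[0,0,0],[0,0,-0.045],0]
    - [[0,0,0],[0,0,-0.075],0]
    - [[0,1.6,0],[0,0,-0.1],0]
    - [[0,1.6,0],[0,0,-0.115],0]
    - [[0,1.6,0],[0,0,-0.115],0]
    - [[0,1.6,0],[0,0,-0.115],0]
    - [[0,1.6,0],[0,0,-0.115],0]
    - [[0,1.6,0],[0,0,-0.115],0]

```text
time: 7.32
position: [539.6, 6.7, 217.3]
eef_rot: [-0.001, 0.797, 0.604, -0.001]
contact_force: [0.2, -0.0, -0.3]
finger_gap: 85.2
```

```bash
python3 - <<'E'
from h import *
p,r,o=tcp(); cw=vision.calibration("wrist"); im=vision.grab_frame("wrist")[:,:,::-1].copy()
cv2.imwrite("pics/w4.png",im)
print(p.round(1), r.as_matrix().round(4).tolist(),o["contact_force"].round(2),o["moment"].round(2),o["finger_gap"],o["joint_positions"].round(3))
np.save("w4view.npy",cw["view"]);print(cw["cx"],cw["cy"])
x0,y0,x1,y1=260,60,380,320
cv2.imwrite("pics/w4c.png",cv2.resize(im[100:300,240:400],None,fx=3,fy=3,interpolation=cv2.INTER_CUBIC))
E
```

```text
[539.6   6.7 217.3] [[0.2699, 0.9629, -0.0028], [0.9629, -0.2699, -0.0001], [-0.0008, -0.0027, -1.0]] [ 0.18 -0.04 -0.25] [ 0.01 -0.02 -0.  ] 85.21005253041936 [ 0.012  0.3   -0.156  1.118 -0.     1.857]
320.7754494200855 196.91979250186668
```

View pics/w4.png

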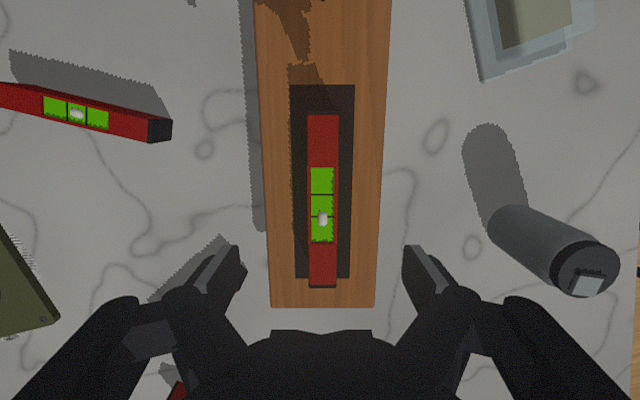

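View pics/w4c.png

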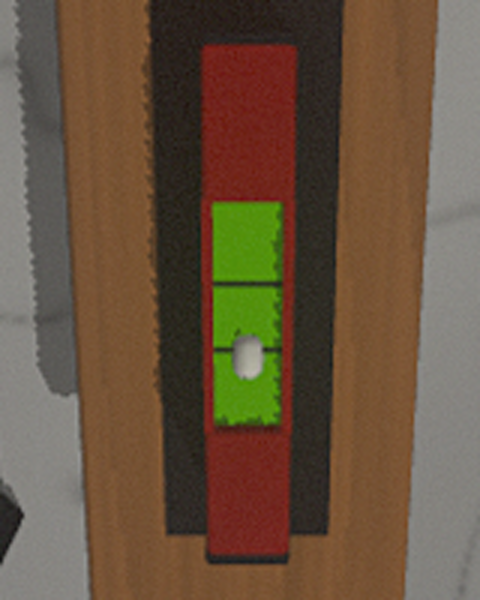

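```bash
cat >> h.py <<'E'
def bubble(im,c,roi,a,ztop):
    """im BGR; a: unit 2D level x axis; returns vial mid and bubble offset along a"""
    x0,y0,x1,y1=roi; sub=cv2.resize(im[y0:y1,x0:x1],None,fx=4,fy=4,interpolation=cv2.INTER_CUBIC)
    hsv=cv2.cvtColor(sub,cv2.COLOR_BGR2HSV).astype(int);H,S,V=hsv[...,0],hsv[...,1],hsv[...,2]
    def pts(m):
        l=cv2.connectedComponentsWithStats(m.astype(np.uint8)); 
        ys,xs=np.nonzero(m); return onz(c,np.c_[(xs+.5)/4-.5+x0,(ys+.5)/4-.5+y0],ztop)[:,:2]
    g=pts((H>40)&(H<80)&(S>90)&(V>60)); r=cv2.minAreaRect(g.astype(np.float32)); mid=np.array(r[0])
    b=pts((S<70)&(V>110)); n=np.array([-a[1],a[0]])
    b=b[(abs((b-mid)@n)<8)&(abs((b-mid)@a)<32)]
    t=(b-mid)@a; return mid,r,t.mean(),(t.max()+t.min())/2,np.ptp(t),len(b)
E
python3 - <<'E'
from h import *
c=vision.calibration("wrist"); im=cv2.imread("pics/w4.png")
th=np.radians(74.3); a=np.array([np.cos(th),np.sin(th)])
print("level",bubble(im,c,(300,150,345,260),a,121))
P=onz(c,[(290,86),(354,86),(350,278),(295,278)],[79,79,79,79][0]); P=np.array([onz(c,[q],z)[0] for q,z in (((290,86),74.4),((354,86),74.4),((350,278),79.6),((295,278),79.6))])
print(P.round(1).tolist(),P.mean(0)); e=(P[0]+P[1]-P[2]-P[3])/2; print(np.hypot(*e[:2]),np.degrees(np.arctan2(e[1],e[0])))
g=onz(c,[(337-15,114.5),(337-15,286)],121);e=g[0]-g[1];print(g.mean(0),np.hypot(*e[:2]),np.degrees(np.arctan2(e[1],e[0])))
k=P.mean(0)[:2]+180*a; print("knob",k, proj(c,[[k[0],k[1],123]]))
E
```

```text
level (array([540.57891846,   3.75397873]), ((540.5789184570312, 3.753978729248047), (66.4717788696289, 19.2913761138916), 74.31769561767578), np.float64(-12.07995444231541), np.float64(-11.82761964037541), np.float64(13.01029441339774), 1720)
[[539.2, 107.6, 74.4], [595.4, 91.8, 74.4], [544.0, -98.9, 79.6], [485.6, -82.7, 79.6]] [541.02046608   4.45758942  77.        ]
197.5470735723176 74.58415032255465
[539.9004778    1.52360505 121.        ] 154.3343760971301 74.42562696361189
knob [589.72854635 177.74210378] [[323.04242488 -53.25396975]]
```

move_arm:
  rows:
    - [[0,0,-5],[0.006,0,0],0]
    - [[0,0,-12],[0.018,0,0],0]
    - [[0,0,-19],[0.03,0,0],0]
    - [[0,0,-26],[0.042,0,0],0]
    - [[0,0,-33],[0.055,0,0],0]
    - [[0,0,-40],[0.068,0,0],0]
    - [[0,0,-47],[0.081,0,0],0]
    - [[0,0,-54],[0.094,0,0],0]
    - [[0,0,-61],[0.107,0,0],0]
    - [[0,0,-68],[0.12,0,0],0]
    - [[0,0,-75],[0.132,0,0],0]
    - [[0,0,-82],[0.144,0,0],0]
    - [[0,0,-89],[0.155,0,0],0]
    - [[0,0,-96],[0.164,0,0],0]
    - [[0,0,-103],[0.172,0,0],0]
    - [[0,0,-108],[0.1775,0.0005,0],0]
    - [[0,0,-110],[0.1775,0.0005,0],0]
    - [[0,0,-110],[0.1775,0.0005,0],0]
    - [[0,0,-110],[0.1775,0.0005,0],0]

```text
time: 8.95
position: [588.4, 177.4, 217.6]
eef_rot: [-0.001, -0.037, 0.999, -0.0]
contact_force: [0.1, 0.0, 0.2]
finger_gap: 85.7
```

```bash
python3 - <<'E'
from h import *
p,r,o=tcp(); cw=vision.calibration("wrist"); im=vision.grab_frame("wrist")[:,:,::-1].copy()
cv2.imwrite("pics/w5.png",im)
print(p.round(1), r.as_matrix().round(4).tolist(),o["contact_force"].round(2),o["joint_positions"].round(3))
print(proj(cw,[[588,177.5,123],[588,177.5,91]]))
E
```

```text
[588.4 177.4 217.6] [[-0.9972, -0.0747, -0.002], [-0.0747, 0.9972, -0.0007], [0.0021, -0.0005, -1.0]] [0.08 0.04 0.25] [ 0.293  0.428  0.041  1.186 -0.     0.218]
[[322.05149921 203.28531956]
 [321.87918213 192.94088997]]
```

View pics/w5.png

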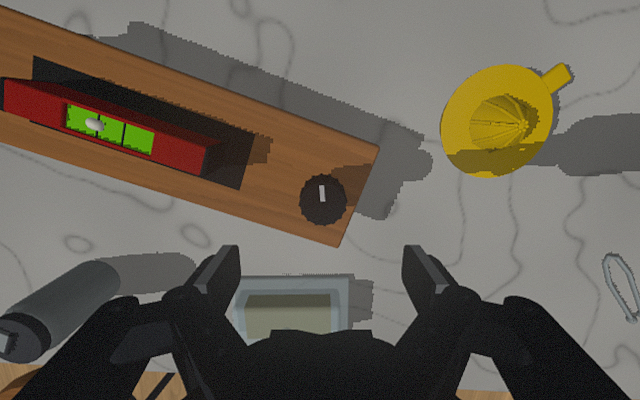

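Knob is centred at (323,200), matching my projected (322,200), with the bubble showing off to the -x side. I'll go down and grip the knob.

move_arm:
  rows:
    - [[0,0,0],[0,0,0.01],0]
    - [[0,0,0],[0,0,0.03],0]
    - [[0,0,0],[0,0,0.055],0]
    - [[0,0,0],[0,0,0.08],0]
    - [[0,0,0],[0,0,0.1],0]
    - [[0,0,0],[0,0,0.111],0]
    - [[0,0,0],[0,0,0.1155],0]
    - [[0,0,0],[0,0,0.1155],0]
    - [[0,0,0],[0,0,0.1155],60]
    - [[0,0,0],[0,0,0.1155],120]
    - [[0,0,0],[0,0,0.1155],255]
    - [[0,0,0],[0,0,0.1155],255]
    - [[0,0,0],[0,0,0.1155],255]
    - [[0,0,0],[0,0,0.1155],255]

```text
time: 10.17
position: [589.8, 179.0, 105.1]
eef_rot: [0.001, -0.038, 0.999, 0.002]
contact_force: [-1.8, 3.4, 5.2]
finger_gap: 38.8
```

move_arm:
  rows:
    - [[0,0,3],[0,0,0],255]
    - [[0,0,8],[0,0,0],255]
    - [[0,0,14],[0,0,0],255]
    - [[0,0,20],[0,0,0],255]
    - [[0,0,26],[0,0,0],255]
    - [[0,0,32],[0,0,0],255]
    - [[0,0,38],[0,0,0],255]
    - [[0,0,44],[0,0,0],255]
    - [[0,0,50],[0,0,0],255]
    - [[0,0,56],[0,0,0],255]
    - [[0,0,62],[0,0,0],255]
    - [[0,0,68],[0,0,0],255]
    - [[0,0,74],[0,0,0],255]
    - [[0,0,80],[0,0,0],255]
    - [[0,0,86],[0,0,0],255]
    - [[0,0,92],[0,0,0],255]
    - [[0,0,98],[0,0,0],255]
    - [[0,0,104],[0,0,0],255]
    - [[0,0,108],[0,0,0],255]
    - [[0,0,110],[0,0,0],255]

```text
time: 11.83
position: [588.0, 177.4, 105.0]
eef_rot: [-0.0, 0.798, 0.603, -0.0]
contact_force: [-6.1, 0.2, 10.0]
finger_gap: 38.7
```

move_arm:
  rows:
    - [[0,0,0],[0,0,0],255]
    - [[0,0,0],[0,0,0],255]
    - [[0,0,0],[0,0,0],255]
    - [[0,0,0],[0,0,0],255]
    - [[0,0,0],[0,0,0],255]
    - [[0,0,0],[0,0,0],255]
    - [[0,0,0],[0,0,0],255]
    - [[0,0,0],[0,0,0],255]
    - [[0,0,0],[0,0,0],255]

```text
time: 12.58
position: [588.0, 177.4, 105.0]
eef_rot: [-0.0, 0.797, 0.604, -0.0]
contact_force: [-6.4, -0.4, 9.3]
finger_gap: 38.6
```

```bash
python3 - <<'E'
from h import *
p,r,o=tcp(); cw=vision.calibration("wrist"); im=vision.grab_frame("wrist")[:,:,::-1].copy()
cv2.imwrite("pics/w6.png",im)
t=vision.grab_frame("top")[:,:,::-1];cv2.imwrite("pics/t6.png",cv2.resize(t[120:230,200:400],None,fx=4,fy=4,interpolation=cv2.INTER_CUBIC))
t=vision.grab_frame("scene")[:,:,::-1];cv2.imwrite("pics/s6.png",cv2.resize(t[160:260,240:440],None,fx=4,fy=4,interpolation=cv2.INTER_CUBIC))
print(p.round(1), r.as_matrix().round(4).tolist(),o["contact_force"].round(2),o["moment"].round(2),o["joint_positions"].round(3))
E
```

```text
[588.  177.4 105. ] [[0.2701, 0.9628, -0.0004], [0.9628, -0.2701, -0.0001], [-0.0002, -0.0004, -1.0]] [-6.43 -0.37  9.32] [-0.11  0.72 -0.13] [ 0.293  0.496 -0.151  0.923  0.     2.137]
```

View pics/w6.png

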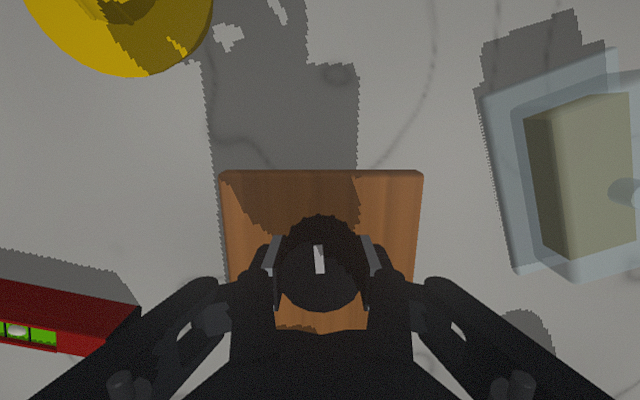

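View pics/s6.png

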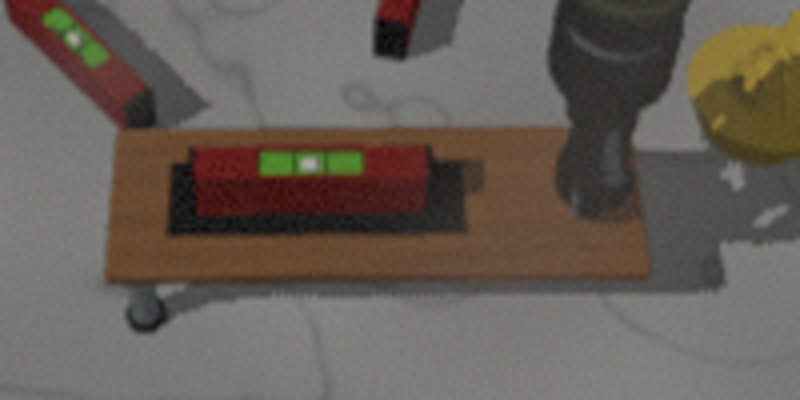

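View pics/t6.png

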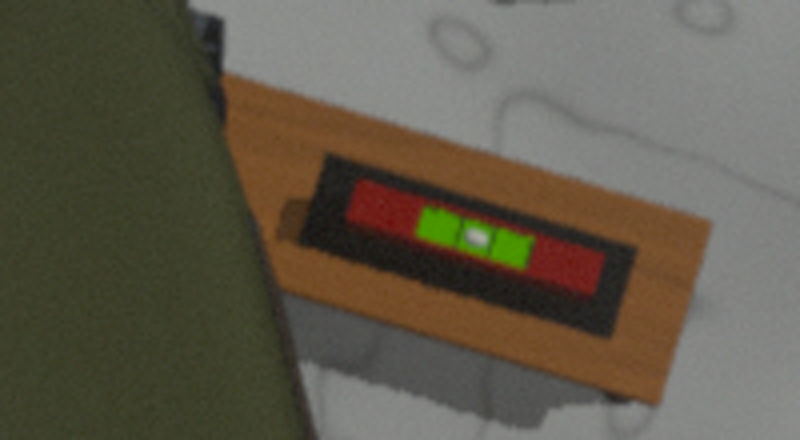

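```bash
python3 - <<'E'
from h import *
th=np.radians(74.4); a=np.array([np.cos(th),np.sin(th)])
for n,roi in (("top",(298,165,340,192)),("scene",(300,192,336,208))):
    c=vision.calibration(n); im=vision.grab_frame(n)[:,:,::-1].copy()
    im2=vision.grab_frame(n)[:,:,::-1].copy()
    for i in (im,im2):
        m,r,t1,t2,L,N=bubble(i,c,roi,a,124); print(n,m.round(1),np.round(r[1],1),r[2],round(t1,2),round(t2,2),round(L,1),N)
E
```

```text
top [539.4   1. ] [66.1 17.5] 74.39921569824219 -0.73 -0.84 12.3 233
top [539.4   0.9] [65.9 17.5] 74.46491241455078 -0.61 -0.66 12.1 230
scene [ 5.404e+02 -2.000e-01] [66.2 15.9] 73.87261962890625 -0.63 -0.9 11.8 222
scene [ 5.403e+02 -4.000e-01] [66.6 15.9] 73.87261962890625 -0.47 -0.69 11.8 219
```

move_arm:
  rows:
    - [[0,0,3],[0,0,0],255]
    - [[0,0,6],[0,0,0],255]
    - [[0,0,6],[0,0,0],255]
    - [[0,0,6],[0,0,0],120]
    - [[0,0,6],[0,0,0],60]
    - [[0,0,6],[0,0,0],0]
    - [[0,0,6],[0,0,0],0]
    - [[0,0,6],[0,0,0],0]
    - [[0,0,6],[0,0,0],0]
    - [[0,0,6],[0,0,0],0]
    - [[0,0,6],[0,0,-0.01],0]
    - [[0,0,6],[0,0,-0.03],0]
    - [[0,0,6],[0,0,-0.055],0]
    - [[0,0,6],[0,0,-0.08],0]
    - [[0,0,6],[0,0,-0.1],0]
    - [[0,0,6],[0,0,-0.115],0]
    - [[0,0,6],[0,0,-0.115],0]
    - [[0,0,6],[0,0,-0.115],0]
    - [[0,0,6],[0,0,-0.115],0]
    - [[0,0,6],[0,0,-0.115],0]

```text
time: 14.6
position: [588.1, 177.2, 216.8]
eef_rot: [-0.0, 0.827, 0.562, -0.001]
contact_force: [-0.2, -0.1, -0.1]
finger_gap: 85.2
```

```bash
python3 - <<'E'
from h import *
p,r,o=tcp();print(p.round(1), r.as_matrix().round(4).tolist(),o["contact_force"].round(2),o["moment"].round(2),o["joint_positions"].round(3))
th=np.radians(74.4); a=np.array([np.cos(th),np.sin(th)])
for n,roi in (("top",(298,165,340,192)),("scene",(300,192,336,208)))*2:
    c=vision.calibration(n); i=vision.grab_frame(n)[:,:,::-1].copy()
    m,q,t1,t2,L,N=bubble(i,c,roi,a,124); print(n,m.round(1),np.round(q[1],1),round(t1,2),round(t2,2),round(L,1),N)
t=np.array([540.3,2.5,p[2]]); print("shift",r.as_matrix().T@(t-p))
E
```

```text
[588.1 177.2 216.8] [[0.3692, 0.9294, -0.0026], [0.9294, -0.3692, -0.0008], [-0.0017, -0.0022, -1.0]] [-0.21 -0.14 -0.12] [ 0.03 -0.03  0.03] [0.293 0.428 0.039 1.185 0.    2.242]
top [539.3   1. ] [66.  17.9] 0.17 0.27 11.2 212
scene [ 5.397e+02 -2.000e-01] [65.5 16.3] -0.13 -0.1 11.8 228
top [539.4   1. ] [66.1 17.6] 0.12 0.09 11.2 212
scene [539.8   0. ] [66.1 16.3] -0.41 -0.37 11.8 228
shift [-179.96974292   20.10864488    0.26024171]
```

move_arm:
  rows:
    - [[0,0,-1],[-0.01,0.001,0],100]
    - [[0,0,-2],[-0.03,0.003,0],200]
    - [[0,0,-3],[-0.055,0.006,0],255]
    - [[0,0,-4],[-0.08,0.009,0],255]
    - [[0,0,-5],[-0.105,0.012,0],255]
    - [[0,0,-6],[-0.13,0.0145,0],255]
    - [[0,0,-6],[-0.152,0.017,0],255]
    - [[0,0,-6],[-0.17,0.019,0],255]
    - [[0,0,-6],[-0.181,0.0202,0],255]
    - [[0,0,-6],[-0.181,0.0202,0.01],255]
    - [[0,0,-6],[-0.181,0.0202,0.03],255]
    - [[0,0,-6],[-0.181,0.0202,0.05],255]
    - [[0,0,-6],[-0.181,0.0202,0.063],255]
    - [[0,0,-6],[-0.181,0.0202,0.068],255]
    - [[0,0,-6],[-0.181,0.0202,0.068],255]
    - [[0,0,-6],[-0.181,0.0202,0.068],255]
    - [[0,0,-6],[-0.181,0.0202,0.068],255]

```text
time: 16.22
position: [541.8, 2.2, 151.0]
eef_rot: [0.0, 0.797, 0.604, 0.001]
contact_force: [-0.2, -0.4, 0.2]
finger_gap: -0.2
```

```bash
python3 - <<'E'
from h import *
p,r,o=tcp();print(p.round(1), r.as_matrix().round(4).tolist(),o["contact_force"].round(2),o["moment"].round(2),o["finger_gap"])
cv2.imwrite("pics/w7.png",vision.grab_frame("wrist")[:,:,::-1])
t=vision.grab_frame("scene")[:,:,::-1];cv2.imwrite("pics/s7.png",cv2.resize(t[160:260,240:440],None,fx=4,fy=4,interpolation=cv2.INTER_CUBIC))
E
```

```text
[541.8   2.2 151. ] [[0.2695, 0.963, 0.0016], [0.963, -0.2695, 0.0001], [0.0006, 0.0015, -1.0]] [-0.19 -0.42  0.23] [-0.01 -0.05  0.04] -0.18814492889761217
```

View pics/w7.png

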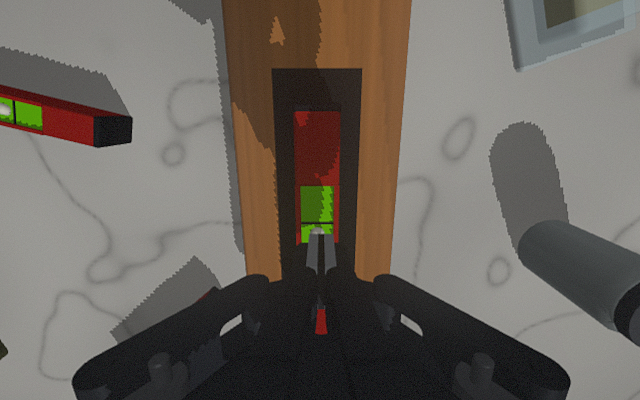

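View pics/s7.png

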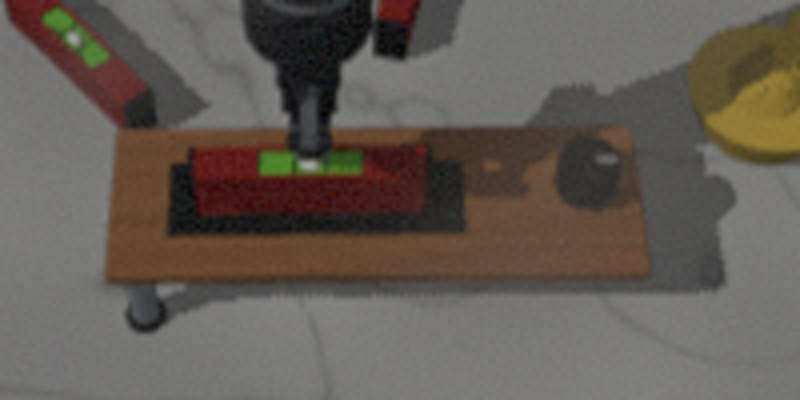

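move_arm:
  rows:
    - [[0,0,0],[0,-0.0015,0.003],255]
    - [[0,0,0],[0,-0.0015,0.006],255]
    - [[0,0,0],[0,-0.0015,0.008],255]
    - [[0,0,0],[0,-0.0015,0.009],255]
    - [[0,0,0],[0,-0.0015,0.01],255]
    - [[0,0,0],[0,-0.0015,0.0105],255]
    - [[0,0,0],[0,-0.0015,0.0105],255]

```text
time: 16.9
position: [539.4, 2.2, 139.6]
eef_rot: [-0.0, 0.797, 0.604, -0.0]
contact_force: [-0.9, 0.5, -0.3]
finger_gap: -0.1
```

move_arm:
  rows:
    - [[0,0,0],[0,0,0.0005],255]
    - [[0,0,0],[0,0,0.001],255]
    - [[0,0,0],[0,0,0.001],255]

```text
time: 17.15
position: [539.5, 2.2, 138.7]
eef_rot: [-0.0, 0.797, 0.604, -0.0]
contact_force: [-0.3, 0.1, 0.3]
finger_gap: -0.1
```

move_arm:
  rows:
    - [[0,0,0],[0,0,0.0005],255]
    - [[0,0,0],[0,0,0.001],255]
    - [[0,0,0],[0,0,0.001],255]

```text
time: 17.4
position: [539.6, 2.2, 138.1]
eef_rot: [0.0, 0.797, 0.604, 0.0]
contact_force: [-0.6, -0.6, 3.5]
finger_gap: -0.0
```

move_arm:
  rows:
    - [[0,0,0],[0,0,0.0005],255]
    - [[0,0,0],[0,0,0.0005],255]
    - [[0,0,0],[0,0,0.0005],255]

```text
time: 17.65
position: [539.6, 2.2, 138.1]
eef_rot: [0.0, 0.797, 0.604, 0.0]
contact_force: [-2.3, -0.7, 5.8]
finger_gap: 0.0
```

move_arm:
  rows:
    - [[0,0,0],[0,0,0.0005],255]
    - [[0,0,0],[0,0,0.001],255]
    - [[0,0,0],[0,0,0.001],255]
    - [[0,0,0],[0,0,0.001],255]

```text
time: 17.98
position: [539.6, 2.2, 138.0]
eef_rot: [0.0, 0.797, 0.604, 0.001]
contact_force: [-3.5, 0.2, 12.0]
finger_gap: -0.3
```

move_arm:
  rows:
    - [[0,0,0],[0,0,0],255]
    - [[0,0,0],[0,0,0],255]
    - [[0,0,0],[0,0,0],255]
    - [[0,0,0],[0,0,0],255]
    - [[0,0,0],[0,0,0],255]
    - [[0,0,0],[0,0,0],255]

```text
time: 18.48
position: [539.6, 2.2, 138.1]
eef_rot: [0.0, 0.797, 0.604, 0.001]
contact_force: [-3.7, -0.6, 12.2]
finger_gap: 0.0
```

```bash
python3 - <<'E'
from h import *
th=np.radians(74.4); a=np.array([np.cos(th),np.sin(th)])
for k in range(3):
    t=vision.grab_frame("scene")[:,:,::-1].copy(); o=arm.get_obs(); print(o["time"],o["contact_force"].round(2),o["position"].round(1))
    m,q,t1,t2,L,N=bubble(t,vision.calibration("scene"),(300,192,336,208),a,124); print(m.round(1),np.round(q[1],1),round(t1,2),round(t2,2),round(L,1),N)
cv2.imwrite("pics/s8.png",cv2.resize(t[180:220,280:360],None,fx=10,fy=10,interpolation=cv2.INTER_CUBIC))
cv2.imwrite("pics/w8.png",vision.grab_frame("wrist")[:,:,::-1])
cv2.imwrite("pics/t8.png",vision.grab_frame("top")[:,:,::-1])
E
```

```text
18.5333 [-3.16  0.4  12.21] [539.6   2.2 138. ]h.py:28: RuntimeWarning: Mean of empty slice.
  t=(b-mid)@a; return mid,r,t.mean(),(t.max()+t.min())/2,np.ptp(t),len(b)
  ret = ret.dtype.type(ret / rcount)
Traceback (most recent call last):
  File "h.py", line 28, in bubble
    t=(b-mid)@a; return mid,r,t.mean(),(t.max()+t.min())/2,np.ptp(t),len(b)
                                        ~~~~~^^
ValueError: zero-size array to reduction operation maximum which has no identity
```

```bash
python3 - <<'E'
from h import *
ims={n:vision.grab_frame(n)[:,:,::-1].copy() for n in ("scene","wrist","top")}
o=arm.get_obs(); print(o["time"],o["contact_force"].round(2),o["position"].round(1))
f=lambda im,b,s:cv2.resize(im[b[1]:b[3],b[0]:b[2]],None,fx=s,fy=s,interpolation=cv2.INTER_CUBIC)
cv2.imwrite("pics/s8.png",f(ims["scene"],(280,180,360,220),10)); cv2.imwrite("pics/w8.png",f(ims["wrist"],(220,50,420,200),4)); cv2.imwrite("pics/t8.png",ims["top"])
E
```

```text
18.6833 [-3.85 -0.18 12.66] [539.7   2.2 138. ]
```

View pics/s8.png

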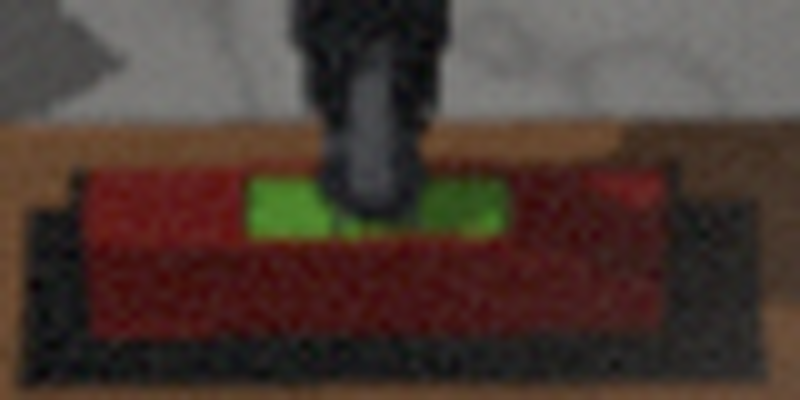

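View pics/w8.png

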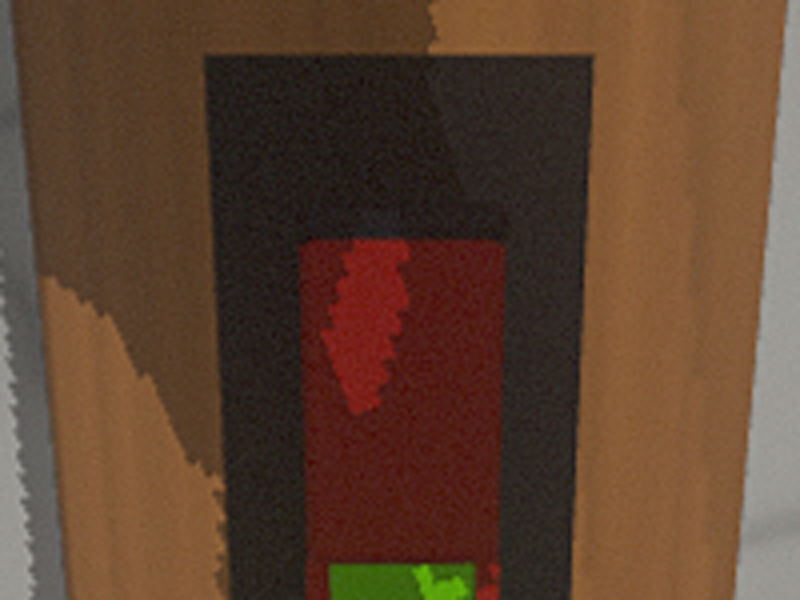

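View pics/t8.png

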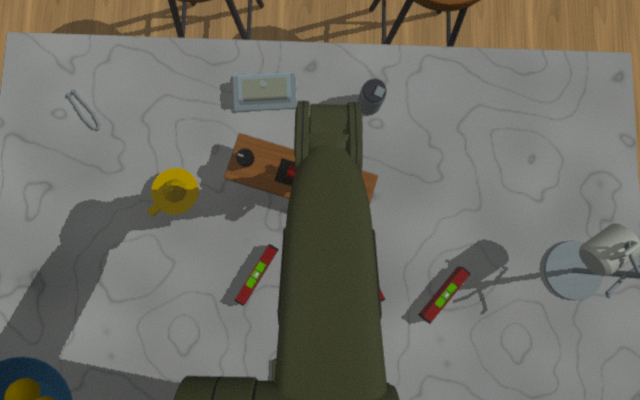

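The fingers hide the bubble in every view. I'll check for tilt by comparing the deck's front-edge line before and during the press.

```bash
python3 - <<'E'
from h import *
a=[cv2.resize(cv2.imread("pics/s7.png"),(200,100),interpolation=cv2.INTER_AREA).astype(float)]
s3=cv2.resize(cv2.imread("pics/s3.png"),(200,100),interpolation=cv2.INTER_AREA).astype(float)
s6=cv2.resize(cv2.imread("pics/s6.png"),(200,100),interpolation=cv2.INTER_AREA).astype(float)
cur=np.mean([vision.grab_frame("scene")[160:260,240:440,::-1].astype(float) for _ in range(3)],0)
def edge(im):
    s=cv2.GaussianBlur(im[...,2]-im[...,0],(5,3),0) # brownness R-B
    X,Y=[],[]
    for x in range(32,158):
        col=s[58:80,x]; hi,lo=col[:4].mean(),col[-4:].mean(); m=(hi+lo)/2
        k=np.nonzero((col[:-1]>m)&(col[1:]<=m))[0]
        if len(k): k=k[-1]; X.append(x);Y.append(58+k+(col[k]-m)/(col[k]-col[k+1]))
    X,Y=np.array(X),np.array(Y); p=np.polyfit(X,Y,1); r=Y-np.polyval(p,X); g=abs(r)<2*np.median(abs(r))+.2; p=np.polyfit(X[g],Y[g],1)
    return np.polyval(p,[38,152]).round(2),g.sum(),(Y-np.polyval(p,X))[g].std().round(2)
for n,i in (("tilted s3",s3),("6deg short s6",s6),("level s7",a[0]),("pressed",cur)): print(n,edge(i))
o=arm.get_obs(); print(o["time"],o["contact_force"],o["moment"].round(3),o["position"])
E
```

```text
tilted s3 (array([70.43, 70.58]), np.int64(126), np.float64(0.21))
6deg short s6 (array([70.11, 69.05]), np.int64(126), np.float64(0.12))
level s7 (array([70.11, 68.94]), np.int64(126), np.float64(0.12))
pressed (array([70.11, 68.97]), np.int64(126), np.float64(0.12))
18.8333 [-3.06738011  0.4334523  12.45007534] [-0.01   0.82  -0.002] [539.65648001   2.18254841 138.07433187]
```

move_arm:
  rows:
    - [[0,0,0],[0,0,-0.0003],255]
    - [[0,0,0],[0,0,-0.0003],255]
    - [[0,0,0],[0,0,-0.0003],255]
    - [[0,0,0],[0,0,-0.0003],255]
    - [[0,0,0],[0,0,-0.0003],255]
    - [[0,0,0],[0,0,-0.0003],255]
    - [[0,0,0],[0,0,-0.0003],255]
    - [[0,0,0],[0,0,-0.0003],255]
    - [[0,0,0],[0,0,-0.0003],255]
    - [[0,0,0],[0,0,-0.0003],255]

```text
time: 19.67
position: [539.6, 2.2, 138.0]
eef_rot: [0.0, 0.797, 0.604, 0.001]
contact_force: [-3.2, 0.1, 10.5]
finger_gap: -0.0
```

```bash
python3 - <<'E'
from h import *
im=vision.grab_frame("scene")[:,:,::-1]; cv2.imwrite("pics/s9.png",im)
o=arm.get_obs(); print(o["time"],o["contact_force"].round(2),o["position"].round(2),o["dq"].round(4))
E
```

```text
19.7167 [-3.12 -0.1   9.89] [539.64   2.15 138.07] [ 0.0016  0.0008  0.0002  0.0001  0.0003 -0.0002]
```

View pics/s9.png

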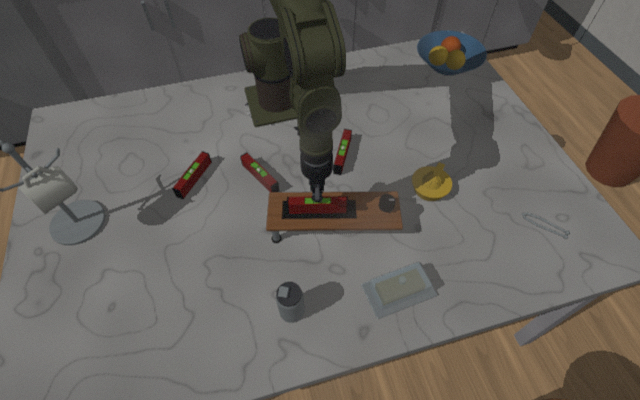

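The scene shows the level on the inlay at (317,204) with the fingers on its middle. The dish (400,288), juicer (433,183) and shaker (290,302) are where they started. The push reads a steady 10 N or so, so I'm handing in.

```bash
python3 -c "
from workcell import workorder
print(workorder.hand_in())"
```

```text
the job is handed in; nothing more can be done
None
```

I placed the level, levelled the deck and handed in at about 19.7 s while still pressing. The one thing I couldn't see directly was the bubble during the final push.

- **Placing:** I picked the red level farthest from the base (593 mm) and set it on the inlay with about 3 N of contact. Its centre is within about 5 mm of the inlay's centre and aligned to within 1°. I then let go of it.
- **Levelling:** I turned the knob 116° clockwise. With the level lying free and the fingers off the knob, the bubble read between −0.4 and +0.3 mm in the top and scene views (limit ±3 mm). Before turning it was at −12 mm.
- **Final push:** The shut fingers press the middle of the level, and the last force reading was 9.9 to 10.5 N upward, plus about 3 N sideways.
- **Bubble during the push:** The fingers hid it in every view. At a 12 N push, the deck's front edge had moved about 0.03 px, or roughly 0.3 mm of bubble travel. I then eased off to 10 N.
- **Bystanders:** The butter dish, juicer and shaker look unmoved in the last picture.

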